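Restock the blue flow lane

ROBOT

A 6-joint arm with a two-finger parallel gripper is mounted at the origin on the work surface. World frame = base frame: x ahead of the robot, y to its left, z up, the work surface at z = 0. Lengths are in mm, angles in rad, forces in N, time in s.
With the tool pointing down it reaches from about 275 to 750 mm from the base axis. Payload 10.2 kg.
Tool frame: the origin (TCP) lies between the finger pads; the fingertips stand 14 mm ahead of it and the grasp point (between the pads) lies 5 mm behind it (tip_reach is the distance from the TCP to the fingertips, in mm); z points along the fingers, y is the line along which they close (so a half turn about z gives the same grasp; the last joint's range is limited). The gripper opens to 85 mm and grips with 20 to 120 N. Pads are 22 mm wide; open, the fingers measure 114 mm over their backs; the gripper's body (76 mm by 85 mm) begins 54 mm behind the grasp point. The pads swing forward as they close: fully open they stand 13 mm farther back than shut.
Start: joints at [-1.525, 0.313, 1.498, -0, 1.331, -0.223], TCP at [139.413, -506.157, 220.194] pointing down, gripper open.
Joint ranges: [-2.94, 2.94], [-0.97, 2.17], [0.19, 2.56], [-1.23, 4.37], [0.02, 3.11], [-2.88, 2.88]. Speed limits (rad/s): [2.39, 2.39, 3.01, 3.14, 3.14, 3.14].

INTERFACE

Orientations are given as a unit quaternion [w, x, y, z].
In Python, from rig import * gives the robot as it stands.
- The arm moves only by the tool arm_command, never from a script. Its argument "steps" is a list that holds one entry, the list of rows, each a list of 7 numbers: the opening, from 0 (shut) to 1 (fully open), then the shift along the tool's x, y, z each as a share of 0.05 m, from -1 to 1, then the turn, a rotation vector about the tool's x, y, z each as a share of 0.15 rad, from -1 to 1. A call has 1 to 8 rows; each row shifts and turns the commanded pose from where the row before left it, along the tool's axes as they then stand; what a row does not reach is not made up. A row lasts 1/8 s, in which the tool goes at most 62.5 mm and 10.7 degrees, less where a joint would pass 70% of its speed; a pose out of reach is approached as far as the arm can. A call with a number of a shift or a turn outside -1 to 1 is refused whole. A call with a gripper value outside its range is refused whole. The fingers move at their own pace and stop on an object; "squeeze" is the grip in N (left out, the last holds). Time passes only in rows, so rows that do not move let the fingers close. It gives the time, the measured TCP pose, the force, the opening and the grip force at its end, in the units of the state.
- sense(): the state, without advancing time (a new reading comes with each control period).
- capture(name): name is "side" or "top"; returns the picture (400x640x3 uint8, red, green, blue); there is no depth.
- get_calibration(name): a dict with "intrinsics" (3x3 intrinsics, pixels), "rvec" (rotation vector, rad) and "tvec" (3), from world to camera coordinates, as OpenCV has them. Camera axes: x right, y down, z forward; pixel columns grow to the right and rows downward; lengths in mm; the calibration is good to about 2 mm. A picture is of the moment at which its call begins. get_calibration takes no time and is no camera call.
- finish_job(): hands the job in; it is judged then, once.
The state is a dict: "time_s": time; "joints": joint angles; "dq": joint speeds; "tau": joint torques, N m; "eef_pos": TCP position; "ee_rot": TCP orientation; "force": force on the tool from outside, world axes, zero at the start; "wrist_torque": the same for the moment, N m; "grip_width": opening from 0.0 (shut) to 1.0 (fully open); "grip_force": force on a finger pad.
Only numpy, scipy, OpenCV 4.12 (cv2) and the standard library are available. Lean on these libraries where they do the work, as an engineer would, in place of code of your own. Each camera call takes 0.05 s, during which the arm holds its last target. There are 200 camera calls.

TASK

Put the blue carton into the blue flow lane: keeping it upright and lengthwise, set it down at the lane's high end, let go there, and let it slide by itself down to the stop. The yellow lane, the other cartons and the tub are not part of the job.

Things in the scene. Friction and masses are not known exactly. Their poses are not given: they have to be found in the camera images.
- carton_blue: Loose blue carton with white paper bands, 85 mm long (its x) by 48 mm wide (its y) by 60 mm high (z up), about 0.2 kg, standing upright on the table. Origin: centre of its underside. Either end may go first.
- lane_blue: Fixed empty roller lane with blue rails, sloping down 14 degrees to a blue stop. Level frame: origin on the table below mid-lane, z up, x along the lane from high end (-x, nearer the robot, open) to stop (+x). Bed surface height is 64 mm - 0.249 x, x from -155 to +155 mm. 72 mm between rails, which are 4 mm thick, 14 mm above the bed. A twin in yellow, holding a yellow carton, stands beside it.
- lane_home (a point): Point on the blue lane's bed where the carton's underside centre lies when it rests against the stop in mid-lane: 108 mm towards +x from the lane's origin, 37 mm above the table. The stop stands 45 mm above the bed. The bed is of free-running rollers: a carton set on it and let go runs down by itself in about 1 s.
There are look-alikes about, which are no part of the job. There is more than one size of the carton_blue; the job needs the smallest.

How it is judged (in metres and radians):
On the way:
1. the blue carton touches the bed of the blue lane in its upper half, between the rails (contact force between carton_blue and lane_blue above 0.05 N and x of carton_blue in the frame of lane_blue below 0 m and y of carton_blue in the frame of lane_blue between -0.02 and 0.02 m), for 0.04 s.
At the end, for the whole second after the job is handed in: The blue carton rests released in the blue lane against the stop: its underside centre within 20 mm of lane_home, standing upright on the sloped bed (its z within 24 degrees of vertical; the bed itself slopes 14), at rest (distance between carton_blue and lane_home below 0.02 m and angle between carton_blue's own z axis and vertical below 0.42 rad and linear speed of carton_blue below 0.02 m/s and contact force between the fingers and carton_blue below 0.05 N); the robot touches nothing.
It fails at once if the carton is held or pushed by the fingers in the last 50 mm before the stop instead of sliding there by itself (distance between carton_blue and lane_home below 0.05 m and contact force between the fingers and carton_blue above 0.5 N).
It also fails if it takes over 37 s, if anything falls off the work surface, if the arm or the gripper's body presses on something with over 40 N, if the wrist force passes 120 N, or if a joint passes its speed limit or range.

## Working session

There is one attempt and no reset: what is moved stays moved. The work goes in short steps, Python scripts to look and compute and a tool call to move; the robot and the scene stay as the last step left them, time stands still between calls to the robot, and variables do not carry over. Pictures are saved under pics/ and viewed, at most 10 in all, crops included, and the job is handed in when it is done.

Besides the shell and the picture viewer there is one more tool, called after "Request:" in YAML: its name, and indented under it one key for each argument. arm_command: Moves the arm, as the interface text tells. Its arguments: {"type":"object","properties":{"steps":{"type":"array"},"squeeze":{"type":"number"}},"required":["steps"]}

```bash
mkdir -p pics; ls; python3 - <<'E'
from rig import *
import cv2
for n in("top","side"):
    cv2.imwrite(f"pics/{n}0.png",cv2.cvtColor(capture(n),cv2.COLOR_RGB2BGR))
    print(get_calibration(n))
s=sense();print(s["eef_pos"],s["ee_rot"],s["time_s"],s["grip_width"])
E
```

```text
pics
{'intrinsics': array([[497.06944325,   0.        , 323.90733052],
       [  0.        , 497.06944325, 196.19764369],
       [  0.        ,   0.        ,   1.        ]]), 'rvec': array([ 2.09947459, -2.13734533,  0.21298624]), 'tvec': array([   9.13999994,  485.93631328, 1451.16401367])}
{'intrinsics': array([[419.78958748,   0.        , 312.31198171],
       [  0.        , 419.78958748, 200.22325838],
       [  0.        ,   0.        ,   1.        ]]), 'rvec': array([ 0.52803614, -2.68879143,  1.21040997]), 'tvec': array([ 424.06288223,  175.55092445, 1116.00478779])}
[ 139.40780099 -505.91866497  219.70448284] [-5.57906785e-04  9.90982119e-01  1.33993007e-01  5.00231334e-05] 0.1 0.9992250515557753
```

View pics/top0.png

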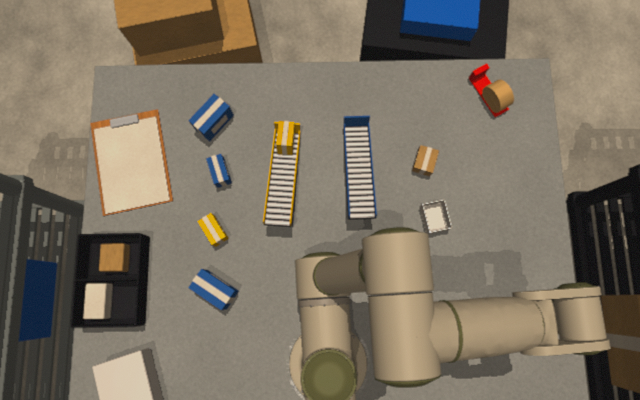

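View pics/side0.png

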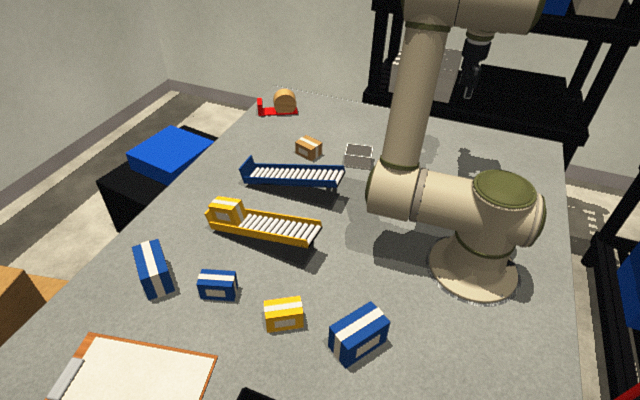

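The small blue carton is at top (218,170) and side (218,285). It could be confused with:
- the larger blue cartons at top (212,117) and (213,288)
- the yellow carton at (212,229)
- the blue tub on the shelf at (440,15)

The empty blue lane runs from top (362,217) at the high end to (357,120) at the stop. I choose the smallest blue carton, (218,170), and check it in a crop.

```bash
cat > h.py <<'E'
from rig import *
import cv2, numpy as np
def cam(n):
    c=get_calibration(n); R=cv2.Rodrigues(np.array(c["rvec"]))[0]; return np.array(c["intrinsics"]),R,np.array(c["tvec"]).ravel()
def ray(n,p,z):
    K,R,t=cam(n); d=R.T@np.linalg.solve(K,[p[0],p[1],1]); o=-R.T@t
    return o+d*(z-o[2])/d[2]
def proj(n,P):
    c=get_calibration(n); return cv2.projectPoints(np.array(P,float).reshape(-1,1,3),np.array(c["rvec"]),np.array(c["tvec"]),np.array(c["intrinsics"]),None)[0].reshape(-1,2)
E
python3 - <<'E'
from h import *
a=cv2.imread("pics/top0.png");b=cv2.imread("pics/side0.png")
def crop(im,x,y,w,h,s):return cv2.resize(im[y:y+h,x:x+w],None,fx=s,fy=s,interpolation=cv2.INTER_CUBIC)
o=np.zeros((600,800,3),np.uint8)
c=crop(a,198,148,40,45,7);o[:c.shape[0],:c.shape[1]]=c   # 280x315
c=crop(b,190,262,56,46,5);o[320:320+c.shape[0],:c.shape[1]]=c
c=crop(a,335,108,50,118,5);o[:c.shape[0],290:290+c.shape[1]]=c
c=crop(b,235,150,120,50,2);o[:c.shape[0],550:550+c.shape[1]]=c
cv2.imwrite("pics/crop.png",o)
for n,im,roi in(("top",a,(198,148,42,46)),("side",b,(190,262,56,46)),("top",a,(335,105,50,120)),("side",b,(232,150,120,48))):
    x,y,w,h=roi; hsv=cv2.cvtColor(im[y:y+h,x:x+w],cv2.COLOR_BGR2HSV)
    m=cv2.inRange(hsv,(100,110,30),(125,255,255))
    pts=np.argwhere(m)[:,::-1]+[x,y]
    hull=cv2.convexHull(pts.astype(np.float32))
    print(n,len(pts),cv2.approxPolyDP(hull,2,True).reshape(-1,2).tolist(),cv2.minAreaRect(hull))
E
```

```text
top 280 [[230.0, 182.0], [219.0, 186.0], [214.0, 183.0], [207.0, 158.0], [220.0, 154.0]] ((218.339599609375, 170.2101287841797), (30.493621826171875, 16.286367416381836), 72.34988403320312)
side 689 [[233.0, 300.0], [202.0, 298.0], [197.0, 285.0], [201.0, 270.0], [234.0, 271.0], [237.0, 287.0]] ((216.95938110351562, 284.5685119628906), (40.325828552246094, 29.781267166137695), 4.085616588592529)
top 420 [[375.0, 213.0], [348.0, 214.0], [344.0, 140.0], [347.0, 116.0], [368.0, 116.0]] ((358.7587890625, 164.6400909423828), (98.55769348144531, 27.633581161499023), 86.42366790771484)
side 1177 [[343.0, 166.0], [335.0, 187.0], [244.0, 182.0], [239.0, 169.0], [250.0, 156.0]] ((290.43304443359375, 173.9174041748047), (103.5392074584961, 27.43158721923828), 5.974323272705078)
```

View pics/crop.png

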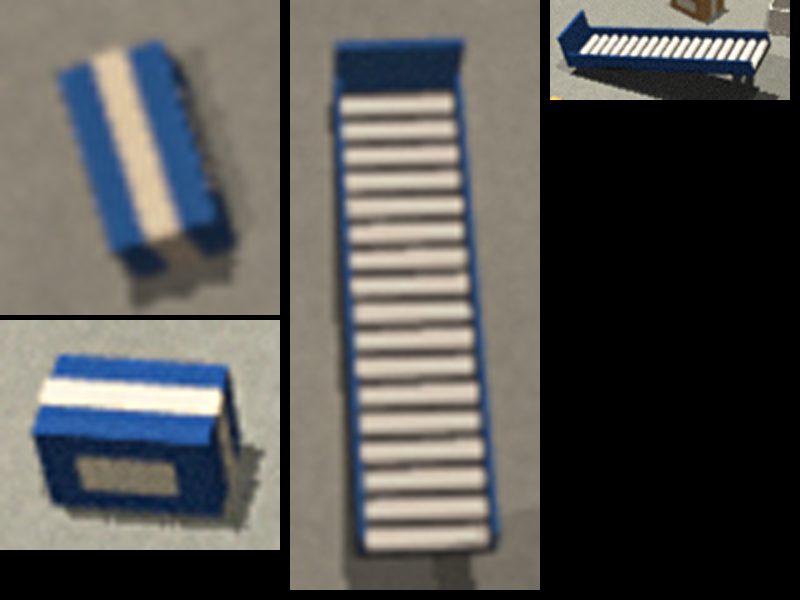

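The crop confirms the choice: one white band, the smallest carton, top-face corners readable. The blue lane is also clear, with its stop at the top of the picture. Next I work out positions from these corners.

```bash
python3 - <<'E'
from h import *
for n in("top","side"):
    K,R,t=cam(n);print("cam",n,(-R.T@t).round())
u=lambda P,s,o:[((x+.5)/s-.5+o[0],(y+.5)/s-.5+o[1]) for x,y in P]
def face(n,px):
    C=np.array([ray(n,p,60) for p in px]);print(n,C[:,:2].round(1).tolist(),"c",C.mean(0).round(1))
    e=[np.linalg.norm(C[i]-C[(i+1)%4]) for i in range(4)];print(np.round(e,1))
    return C
C=face("top",u([(60,75),(162,42),(213,222),(112,252)],7,(198,148)))
d=C[0]+C[1]-C[2]-C[3];print("long axis deg",np.degrees(np.arctan2(d[1],d[0])))
C=face("side",u([(60,35),(230,46),(212,123),(38,112)],5,(190,262)))
d=C[0]+C[3]-C[1]-C[2];print("long axis deg",np.degrees(np.arctan2(d[1],d[0])))
L=u([(67,550),(207,548),(45,42),(174,38)],5,(335,108))
H=[ray("top",p,116) for p in L[:2]];S=[ray("top",p,71) for p in L[2:]]
print(H,S,np.linalg.norm(H[0]-H[1]),np.linalg.norm(S[0]-S[1]))
h=(H[0]+H[1])/2;s=(S[0]+S[1])/2;d=s-h;print("h,s",h,s,"len",np.linalg.norm(d[:2]),"yaw",np.degrees(np.arctan2(d[1],d[0])))
yaw=np.arctan2(d[1],d[0]);ax=np.array([np.cos(yaw),np.sin(yaw)])
o=(h[:2]+s[:2])/2; print("origin",o)
def W(x,y,z):return [o[0]+x*ax[0]-y*ax[1],o[1]+x*ax[1]+y*ax[0],z]
P=[W(-155,40,116),W(-155,-40,116),W(155,40,71),W(155,-40,71)]
print("side proj",proj("side",P).round(1).tolist(),"top",proj("top",P).round(1).tolist(),"meas",np.round(L,1).tolist())
print("tool y yaw now",sense()["ee_rot"])
b=cv2.imread("pics/side0.png");c=cv2.resize(b[145:200,232:352],None,fx=6,fy=6,interpolation=cv2.INTER_CUBIC)
for p in proj("side",P):cv2.circle(c,tuple(int(v) for v in (p-[232,145])*6+2.5),3,(0,0,255),-1)
cv2.imwrite("pics/lane_side.png",c)
E
```

```text
cam top [ 191.    7. 1518.]
cam side [134. 827. 868.]
top [[607.5, 356.1], [621.6, 312.2], [540.8, 288.4], [528.3, 331.6]] c [574.5 322.1  60. ]
[46.1 84.2 44.9 82.9]
long axis deg 16.815768364392426
side [[621.0, 317.9], [541.2, 292.3], [526.1, 335.6], [604.9, 361.3]] c [573.3 326.8  60. ]
[83.9 45.8 82.9 46.2]
long axis deg 17.91308063390041
[array([408.94873279, -66.85878741, 116.        ]), array([ 408.67765142, -146.77882496,  116.        ])] [array([731.38334114, -64.38571859,  71.        ]), array([ 732.57180858, -143.65690983,   71.        ])] 79.92049729740823 79.28009975087684
h,s [ 408.81319211 -106.81880618  116.        ] [ 731.97757486 -104.02131421   71.        ] len 323.17649085790646 yaw 0.49597198344275484
origin [ 570.39538348 -105.4200602 ]
side proj [[335.2, 179.8], [344.0, 164.2], [240.7, 167.4], [252.6, 153.6]] top [[347.9, 215.5], [375.9, 214.8], [343.6, 118.0], [369.6, 117.3]] meas [[348.0, 217.6], [376.0, 217.2], [343.6, 116.0], [369.4, 115.2]]
tool y yaw now [-5.57906785e-04  9.90982119e-01  1.33993007e-01  5.00231334e-05]
```

View pics/lane_side.png

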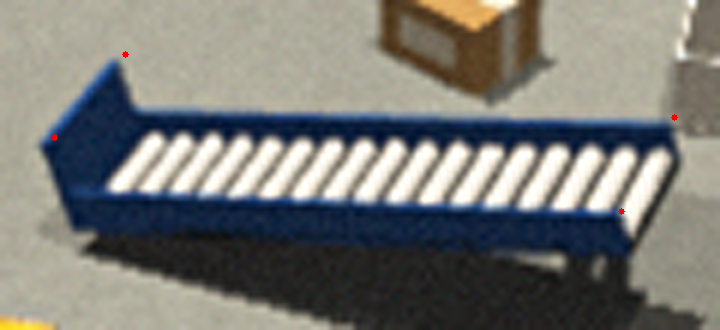

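The rails lean with the bed, so the true ends are at x = -155 and about +168. That puts the origin near x = 564. I'll cross-check with the side view and compute the first moves.

```bash
cat >> h.py <<'E'
from scipy.spatial.transform import Rotation as Ro
def tgt(yaw,pitch=0): # tool x at yaw, z down, nose-down by pitch (deg)
    return Ro.from_euler('z',yaw,degrees=True)*Ro.from_euler('y',pitch,degrees=True)*Ro.from_euler('x',180,degrees=True)
def go(pos,R):
    s=sense();q=s["ee_rot"];A=Ro.from_quat([q[1],q[2],q[3],q[0]])
    d=A.inv().apply(np.array(pos)-s["eef_pos"]);r=(A.inv()*R).as_rotvec()
    print("t",s["time_s"],"pos",np.round(s["eef_pos"],1),"F",np.round(s["force"],1),"w",s["grip_width"],"gf",s["grip_force"])
    print("shift mm",d.round(1),"in shares",(d/50).round(2),"turn shares",(r/.15).round(2))
E
python3 - <<'E'
from h import *
L=[((x+.5)/6-.5+232,(y+.5)/6-.5+145) for x,y in [(623,213),(672,125),(42,146),(118,62)]]
H=[ray("side",p,116)[:2].round(1) for p in L[:2]];S=[ray("side",p,69)[:2].round(1) for p in L[2:]]
print(H,S)
go([574,324.5,220],tgt(17.3))
E
```

```text
[array([414. , -65.8]), array([ 414.9, -140.7])] [array([728.7, -57.1]), array([ 727.8, -138.6])]
t 0.1 pos [ 139.4 -505.9  219.7] F [ 0.2 -0.2  0.7] w 0.9992250515557753 gf 0.0
shift mm [ 6.395e+02 -6.852e+02  6.000e-01] in shares [ 1.279e+01 -1.370e+01  1.000e-02] turn shares [-0.01 -0.   -0.22]
```

Request:
arm_command:
  steps:
    - [[1,0.7,-0.75,0,0,0,-0.1],[1,0.7,-0.75,0,0,0,-0.1],[1,0.7,-0.75,0,0,0,0],[1,0.7,-0.75,0,0,0,0],[1,0.7,-0.75,0,0,0,0],[1,0.7,-0.75,0,0,0,0],[1,0.7,-0.75,0,0,0,0],[1,0.7,-0.75,0,0,0,0]]

```text
time_s: 1.1
eef_pos: [321.1, -136.5, 220.2]
ee_rot: [0.0, 0.989, 0.149, 0.0]
force: [0.4, -0.0, 1.3]
grip_width: 1.0
grip_force: 0.0
```

Request:
arm_command:
  steps:
    - [[1,0.7,-0.75,0,0,0,0],[1,0.7,-0.75,0,0,0,0],[1,0.7,-0.75,0,0,0,0],[1,0.7,-0.75,0,0,0,0],[1,0.7,-0.75,0,0,0,0],[1,0.7,-0.75,0,0,0,0],[1,0.7,-0.75,0,0,0,0],[1,0,0,0,0,0,0]]

```text
time_s: 2.1
eef_pos: [477.8, 187.1, 219.3]
ee_rot: [-0.0, 0.989, 0.151, -0.001]
force: [0.1, -0.2, 0.1]
grip_width: 0.999
grip_force: 0.0
```

```bash
python3 - <<'E'
from h import *
go([574,324.5,130],tgt(17.3))
print(sense()["joints"])
E
```

```text
t 2.1 pos [477.8 187.1 219.3] F [ 0.1 -0.2  0.1] w 0.9989475469098592 gf 0.0
shift mm [ 132.8 -102.5   89.1] in shares [ 2.66 -2.05  1.78] turn shares [-0.    0.01  0.  ]
[1.44494563e-01 2.88283294e-01 1.53331769e+00 2.97484573e-04
 1.32131654e+00 1.41297433e+00]
```

Request:
arm_command:
  steps:
    - [[1,0.53,-0.41,0.3,0,0,0],[1,0.53,-0.41,0.3,0,0,0],[1,0.53,-0.41,0.3,0,0,0],[1,0.53,-0.41,0.3,0,0,0],[1,0.54,-0.41,0.3,0,0,0],[1,0,0,0.28,0,0,0],[1,0,0,0,0,0,0],[1,0,0,0,0,0,0]]

```text
time_s: 3.1
eef_pos: [574.6, 321.2, 132.2]
ee_rot: [-0.0, 0.989, 0.148, 0.0]
force: [-0.7, -0.1, 0.6]
grip_width: 0.996
grip_force: 0.0
```

```bash
python3 - <<'E'
from h import *
go([574,324.5,42],tgt(17.3))
o=[cv2.resize(cv2.cvtColor(capture(n),cv2.COLOR_RGB2BGR)[y:y+100,x:x+130],None,fx=3,fy=3) for n,x,y in(("top",155,120),("side",155,215))]
cv2.imwrite("pics/pre.png",np.hstack(o))
E
```

```text
t 3.1 pos [574.6 321.2 132.2] F [-0.7 -0.1  0.6] w 0.9957627777892922 gf 0.0
shift mm [ 0.3 -3.4 90.2] in shares [ 0.01 -0.07  1.8 ] turn shares [ 0.   -0.01 -0.03]
```

View pics/pre.png

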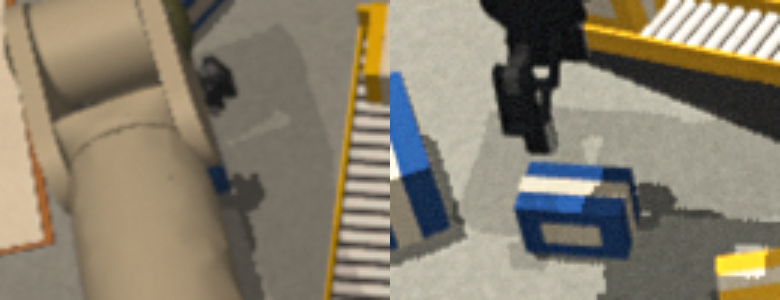

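The side picture shows the open fingers above the carton but slightly left of its middle (crop (525,110) against (575,190)). I'll check that against the projected TCP.

```bash
python3 - <<'E'
from h import *
p=sense()["eef_pos"]
for q in ([p[0],p[1],p[2]-14],[p[0],p[1],p[2]+50],[574,324.5,60]):
    print(((proj("side",[q])[0]-[155,215])*3+[390,0]).round())
E
```

```text
[566. 134.]
[554.  77.]
[576. 184.]
```

```bash
python3 - <<'E'
from h import *
im=cv2.cvtColor(capture("side"),cv2.COLOR_RGB2BGR)
x,y=150,170
c=cv2.resize(im[y:y+140,x:x+130],None,fx=4,fy=4,interpolation=cv2.INTER_CUBIC)
R=tgt(17.3);p=sense()["eef_pos"]
for l,zz in((0,0),(42,0),(-42,0),(0,-100),(57,-5),(-57,-5)):
    q=p+R.apply([0,l,zz]);u=(proj("side",[q])[0]-[x,y])*4+1.5;cv2.circle(c,tuple(int(v) for v in u),3,(0,0,255) if l==0 else (0,255,0),-1)
cv2.imwrite("pics/pre2.png",c);print(sense()["joints"],p)
E
```

```text
[ 3.32675929e-01  6.78632222e-01  1.16412937e+00 -3.35963750e-05
  1.29751796e+00  1.60520110e+00] [574.75215618 321.62421536 132.20907229]
```

View pics/pre2.png

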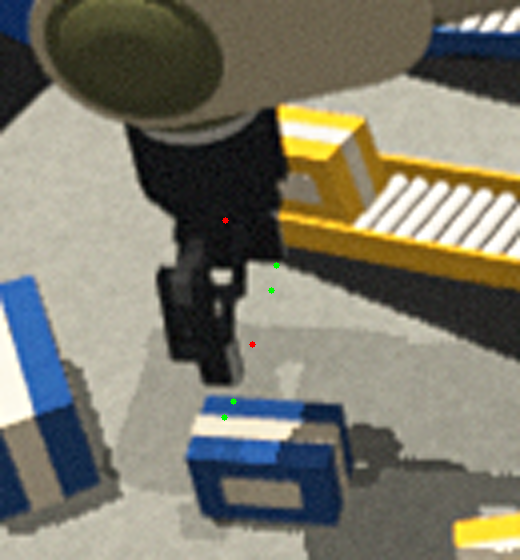

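The fingers sit about 5 px left of and above the projection, which is roughly 10 mm along the carton. That is within tolerance across the gap. I'll go down to just above the carton and check again.

Request:
arm_command:
  steps:
    - [[1,0,-0.05,0.3,0,0,0],[1,0,0,0.3,0,0,0],[1,0,0,0.3,0,0,0],[1,0,0,0,0,0,0],[1,0,0,0,0,0,0]]

```text
time_s: 3.88
eef_pos: [574.1, 324.5, 86.5]
ee_rot: [-0.0, 0.989, 0.149, 0.0]
force: [0.7, 0.1, -0.4]
grip_width: 0.999
grip_force: 0.0
```

```bash
python3 - <<'E'
from h import *
im=cv2.cvtColor(capture("side"),cv2.COLOR_RGB2BGR)
x,y=150,190
c=cv2.resize(im[y:y+120,x:x+130],None,fx=5,fy=5,interpolation=cv2.INTER_CUBIC)
R=tgt(17.3);p=sense()["eef_pos"]
for l,zz in((42,0),(-42,0)):
  for w in(-11,11):
    q=p+R.apply([w,l,zz]);u=(proj("side",[q])[0]-[x,y])*5+2;cv2.circle(c,tuple(int(v) for v in u),3,(0,255,0),-1)
cv2.imwrite("pics/pre3.png",c)
go([574,324.5,42],tgt(17.3))
E
```

```text
t 3.925 pos [574.1 324.6  86.8] F [-0.2  1.   0.8] w 1.0018282562018404 gf 0.0
shift mm [-0.2  0.  44.8] in shares [-0.   0.   0.9] turn shares [-0.   -0.01 -0.02]
```

View pics/pre3.png

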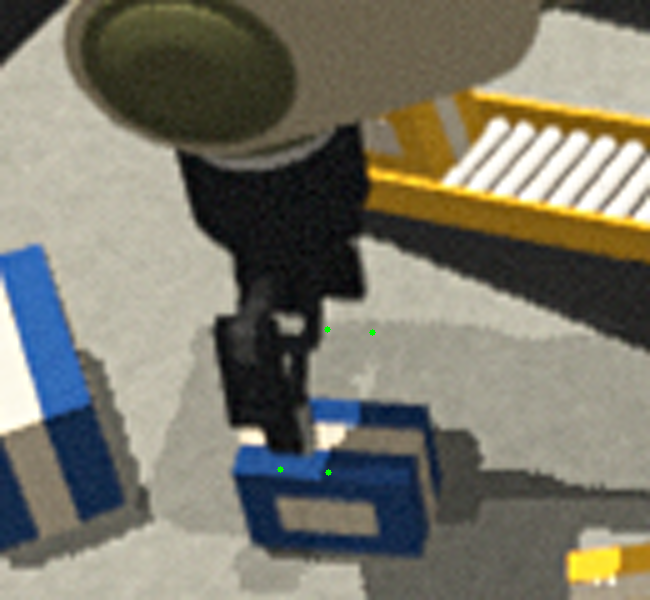

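Both fingertips straddle the carton: near tip at crop (288,450), far tip at (342,298). Their spacing matches the projection, and the offset matches the open pads standing farther back. I'll shift 4 mm in -x, descend and grip.

Request:
arm_command:
  steps:
    - [[1,-0.08,0,0.3,0,0,-0.02],[1,0,0,0.3,0,0,0],[1,0,0,0.25,0,0,0],[1,0,0,0.17,0,0,0],[1,0,0,0,0,0,0]]

```text
time_s: 4.55
eef_pos: [569.8, 323.2, 34.4]
ee_rot: [0.0, 0.989, 0.15, -0.001]
force: [-0.5, 0.2, 0.4]
grip_width: 0.999
grip_force: 0.0
```

Request:
arm_command:
  steps:
    - [[0,0,0,0,0,0,0],[0,0,0,0,0,0,0],[0,0,0,0,0,0,0],[0,0,0,0,0,0,0],[0,0,0,0,0,0,0],[0,0,0,0,0,0,0]]
  squeeze: 40

```text
time_s: 5.3
eef_pos: [570.4, 323.3, 35.9]
ee_rot: [-0.0, 0.989, 0.15, 0.001]
force: [0.4, -1.6, 5.8]
grip_width: 0.548
grip_force: 42.0
```

Request:
arm_command:
  steps:
    - [[0,0,0,-0.3,0,0,0],[0,0,0,-0.6,0,0,0],[0,0,0,-0.8,0,0,0],[0,0,0,-0.8,0,0,0],[0,0,0,-0.8,0,0,0],[0,0,0,-0.4,0,0,0],[0,0,0,0,0,0,0]]

```text
time_s: 6.18
eef_pos: [570.3, 323.5, 221.9]
ee_rot: [-0.0, 0.989, 0.15, 0.001]
force: [0.3, -1.0, -2.5]
grip_width: 0.551
grip_force: 41.8
```

```bash
python3 - <<'E'
from h import *
go([478,-104.5,212],tgt(0.6,0))
print(tgt(.6,14).apply([1,0,0]))
E
```

```text
t 6.175 pos [570.3 323.5 221.9] F [ 0.3 -1.  -2.5] w 0.5507679819618782 gf 41.76692605018616
shift mm [-215.4  381.2    9.2] in shares [-4.31  7.62  0.18] turn shares [-0.   -0.02  1.94]
[ 0.97024252  0.01016073 -0.2419219 ]
```

Request:
arm_command:
  steps:
    - [[0,-0.2,0.3,0,0,0,0],[0,-0.4,0.7,0,0,0,0],[0,-0.4,0.7,0,0,0,0],[0,-0.4,0.7,0,0,0,0],[0,-0.4,0.7,0,0,0,0],[0,-0.4,0.7,0,0,0,0],[0,-0.4,0.7,0,0,0,0],[0,-0.4,0.7,0,0,0,0]]

```text
time_s: 7.18
eef_pos: [503.0, 29.4, 219.0]
ee_rot: [-0.0, 0.989, 0.15, -0.001]
force: [0.5, 0.1, -1.7]
grip_width: 0.543
grip_force: 41.7
```

Request:
arm_command:
  steps:
    - [[0,-0.4,0.7,0,0,0,0],[0,-0.4,0.7,0,0,0,0],[0,-0.3,0.5,0,0,0,0],[0,-0.2,0.3,0,0,0,0.5],[0,0,0,0,0,0,0.7],[0,0,0,0,0,0,0.7],[0,0,0,0,0,0,0],[0,0,0,0,0,0,0]]

```text
time_s: 8.18
eef_pos: [474.4, -93.8, 219.7]
ee_rot: [-0.0, 1.0, 0.009, -0.0]
force: [0.9, 0.0, -2.0]
grip_width: 0.556
grip_force: 41.8
```

```bash
python3 - <<'E'
from h import *
go([478,-104.5,212],tgt(0.6,14))
E
```

```text
t 8.175 pos [474.4 -93.8 219.7] F [ 0.9  0.  -2. ] w 0.5563885120457973 gf 41.76862299442291
shift mm [ 3.4 10.8  7.7] in shares [0.07 0.22 0.15] turn shares [ 0.   -1.62  0.06]
```

Now I pitch to match the bed, with a small correction, then take pictures.

Request:
arm_command:
  steps:
    - [[0,0.07,0.2,0,0,0,0.06],[0,0,0,0,0,-0.4,0],[0,0,0,0,0,-0.6,0],[0,0,0,0,0,-0.62,0],[0,0,0,0,0,0,0],[0,0,0,0,0,0,0]]

```text
time_s: 8.93
eef_pos: [478.3, -104.1, 220.1]
ee_rot: [0.0, 0.993, 0.004, -0.12]
force: [-0.0, 0.0, -1.6]
grip_width: 0.549
grip_force: 41.8
```

```bash
python3 - <<'E'
from h import *
go([478,-104.5,160],tgt(0.6,14))
im=[cv2.cvtColor(capture(n),cv2.COLOR_RGB2BGR)[y:y+130,x:x+130] for n,x,y in(("side",235,90),("top",300,110))]
cv2.imwrite("pics/over.png",np.hstack([cv2.resize(c,None,fx=3,fy=3,interpolation=cv2.INTER_CUBIC) for c in im]))
E
```

```text
t 8.925 pos [ 478.3 -104.1  220.1] F [-0.   0.  -1.6] w 0.5490985434953473 gf 41.75739884376526
shift mm [14.   0.4 58.5] in shares [0.28 0.01 1.17] turn shares [-0.01 -0.02 -0.02]
```

View pics/over.png

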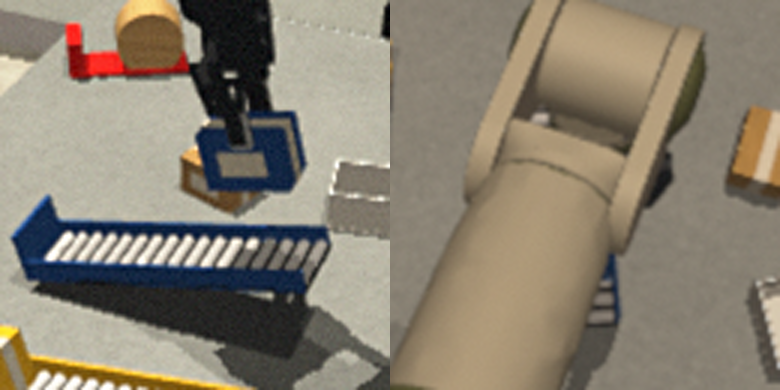

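The carton hangs over the upper half of the lane, side crop (245,150), with its underside parallel to the bed. Lowering it now.

```bash
python3 - <<'E'
from h import *
go([469,-104.5,137],tgt(0.6,14))
E
```

```text
t 9.025 pos [ 478.2 -104.   220.5] F [ 0.1  0.2 -2.5] w 0.5446149292543833 gf 41.75774395465851
shift mm [11.   0.4 83.3] in shares [0.22 0.01 1.67] turn shares [-0.   -0.02 -0.02]
```

Request:
arm_command:
  steps:
    - [[0,0.05,0,0.35,0,0,0],[0,0.05,0,0.4,0,0,0],[0,0.06,0,0.4,0,0,0],[0,0.06,0,0.3,0,0,0],[0,0,0,0.2,0,0,0],[0,0,0,0,0,0,0],[0,0,0,0,0,0,0]]

```text
time_s: 9.9
eef_pos: [469.5, -104.1, 138.1]
ee_rot: [0.001, 0.993, 0.004, -0.121]
force: [0.1, 0.1, -1.7]
grip_width: 0.546
grip_force: 41.7
```

Request:
arm_command:
  steps:
    - [[0,0,0,0.04,0,0,0],[0,0,0,0.04,0,0,0],[0,0,0,0.04,0,0,0],[0,0,0,0,0,0,0]]

```text
time_s: 10.4
eef_pos: [467.7, -103.9, 131.5]
ee_rot: [0.0, 0.993, 0.004, -0.121]
force: [-1.0, -0.1, -1.6]
grip_width: 0.548
grip_force: 41.7
```

Request:
arm_command:
  steps:
    - [[0,0,0,0.04,0,0,0],[0,0,0,0.04,0,0,0],[0,0,0,0,0,0,0]]

```text
time_s: 10.78
eef_pos: [466.7, -103.9, 127.6]
ee_rot: [0.0, 0.993, 0.004, -0.121]
force: [0.3, 0.1, -1.4]
grip_width: 0.551
grip_force: 41.7
```

Request:
arm_command:
  steps:
    - [[0,0,0,0.03,0,0,0],[0,0,0,0,0,0,0]]

```text
time_s: 11.02
eef_pos: [466.4, -104.0, 126.3]
ee_rot: [0.0, 0.993, 0.004, -0.121]
force: [0.5, 0.2, -1.7]
grip_width: 0.548
grip_force: 41.8
```

Request:
arm_command:
  steps:
    - [[0,0,0,0.04,0,0,0],[0,0,0,0,0,0,0]]

```text
time_s: 11.28
eef_pos: [467.2, -104.0, 125.9]
ee_rot: [0.001, 0.993, 0.004, -0.119]
force: [3.4, 1.3, 8.5]
grip_width: 0.549
grip_force: 43.1
```

Request:
arm_command:
  steps:
    - [[0,0,0,0.03,0,0,0],[0,0,0,0,0,0,0]]

```text
time_s: 11.52
eef_pos: [467.7, -104.1, 125.7]
ee_rot: [0.001, 0.993, 0.004, -0.118]
force: [4.8, 3.4, 18.8]
grip_width: 0.548
grip_force: 44.1
```

Contact with the bed came at the expected height (+19 N). I ease off 1 mm and release.

Request:
arm_command:
  steps:
    - [[0,0,0,-0.03,0,0,0],[0,0,0,0,0,0,0],[1,0,0,0,0,0,0],[1,0,0,0,0,0,0],[1,0,0,0,0,0,0],[1,0,0,0,0,0,0],[1,0,0,0,0,0,0],[1,0,0,0,0,0,0]]

```text
time_s: 12.52
eef_pos: [465.9, -104.0, 124.3]
ee_rot: [0.0, 0.993, 0.004, -0.121]
force: [0.4, -0.1, -0.5]
grip_width: 0.999
grip_force: 0.0
```

Request:
arm_command:
  steps:
    - [[1,0,0,0,0,0,0],[1,0,0,0,0,0,0],[1,0,0,-0.3,0,0,0],[1,0,0,-0.5,0,0,0],[1,0,0,-0.6,0,0,0],[1,0,0,-0.6,0,0,0],[1,0,0,-0.4,0,0,0],[1,0,0,0,0,0,0]]

```text
time_s: 13.52
eef_pos: [495.5, -103.9, 242.5]
ee_rot: [0.001, 0.993, 0.004, -0.12]
force: [0.2, 0.1, -0.2]
grip_width: 1.0
grip_force: 0.0
```

```bash
python3 - <<'E'
from h import *
im=cv2.cvtColor(capture("side"),cv2.COLOR_RGB2BGR)[90:220,225:365]
c=cv2.resize(im,None,fx=5,fy=5,interpolation=cv2.INTER_CUBIC)[:600]
cv2.imwrite("pics/end.png",c)
E
```

```text
(no output)
```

View pics/end.png

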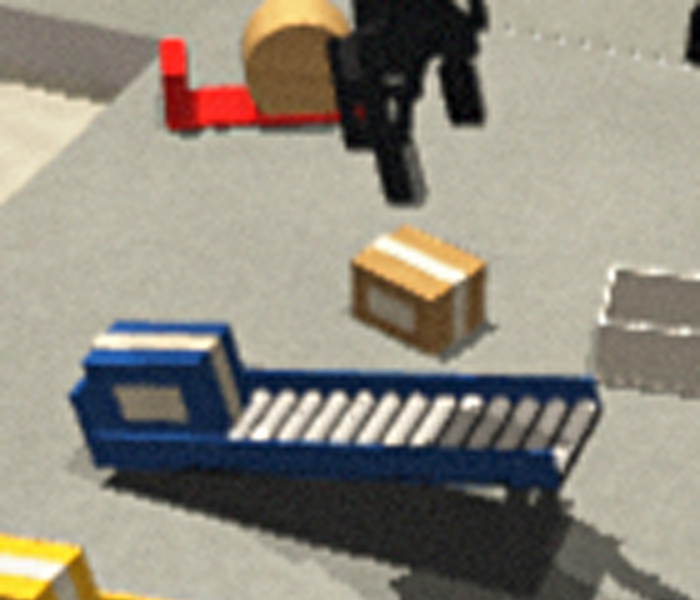

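The carton stands upright against the stop at crop (160,380), with the gripper clear above it. Handing in.

Request:
arm_command:
  steps:
    - [[1,0,0,0,0,0,0],[1,0,0,0,0,0,0],[1,0,0,0,0,0,0],[1,0,0,0,0,0,0]]

```text
time_s: 14.08
eef_pos: [494.8, -103.8, 240.7]
ee_rot: [0.0, 0.993, 0.004, -0.121]
force: [0.4, 0.1, -0.5]
grip_width: 0.999
grip_force: 0.0
```

```bash
python3 -c "
from rig import *
print(finish_job())"
```

```text
the job is handed in; nothing more can be done
None
```

I set the smallest blue carton down at the high end of the blue lane and let go; it slid by itself and stands upright against the stop in the last picture, and I handed the job in at about 14 s (no verdict was returned).

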